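Find the unlocked sharps container and hold its lid open

TASK

A carton was left lying across three sharps containers: lift it off, lay it flat on the bench and let go of it. Then tap the thumb tabs of the three shut lids one after the other, from the robot's left to its right, to find the one lid that is not locked (it gives way under the tap, locked ones are solid). Lift that lid by its tab to about 50 degrees and finish while still holding it open, so that a used syringe can be dropped in, and leave the bottle, bowl and jar standing where they are.

Things in the scene. Friction and masses are not known exactly. Their poses are not given: they have to be found in the camera images.
- rack_top (a point): centre of a row of three identical yellow sharps containers, 120 mm apart in a fixed steel tray (196 x 376 mm); 108 mm above the bench, level with their flat tops. x: from the tabs to the hinges, away from the robot; y: along the row to the robot's left. Each has a raised lid housing (102 x 80 mm) whose two side cheeks rise to 146 mm above the bench, 4 mm proud of the shut lid between them.
- lid_left: lid of the container on the robot's left (+y): plate 96 x 60 x 5 mm, 60 g, tab in front. Origin on its hinge axis (rear), 139 mm above the bench; x to the hinge side, y along the hinge, z up. Opens about +y, tab rising, to 77 deg; falls shut if let go. One of three is not locked; they look alike. Locked: solid both ways. Unlocked: a tap on the tab (about 1 N) sinks it some 8 mm, it springs back, and it lifts freely.
- tab_left (a point): centre of the thumb tab of lid_left: 36 mm long (away from the hinge) x 24 mm wide (along y) x 10 mm thick, top 5 mm above this point. The point lies 120 mm in front of the hinge axis; shut, it is 137 mm above the bench and 29 mm above the container's flat top. The lid plate begins 22 mm behind it. Free space on both sides, in front and below.
- lid_middle: lid of the container in the middle: plate 96 x 60 x 5 mm, 60 g, tab in front. Origin on its hinge axis (rear), 139 mm above the bench; x to the hinge side, y along the hinge, z up. Opens about +y, tab rising, to 77 deg; falls shut if let go. One of three is not locked; they look alike. Locked: solid both ways. Unlocked: a tap on the tab (about 1 N) sinks it some 8 mm, it springs back, and it lifts freely.
- tab_middle (a point): centre of the thumb tab of lid_middle: 36 mm long (away from the hinge) x 24 mm wide (along y) x 10 mm thick, top 5 mm above this point. The point lies 120 mm in front of the hinge axis; shut, it is 137 mm above the bench and 29 mm above the container's flat top. The lid plate begins 22 mm behind it. Free space on both sides, in front and below.
- lid_right: lid of the container on the robot's right (-y): plate 96 x 60 x 5 mm, 60 g, tab in front. Origin on its hinge axis (rear), 139 mm above the bench; x to the hinge side, y along the hinge, z up. Opens about +y, tab rising, to 77 deg; falls shut if let go. One of three is not locked; they look alike. Locked: solid both ways. Unlocked: a tap on the tab (about 1 N) sinks it some 8 mm, it springs back, and it lifts freely.
- tab_right (a point): centre of the thumb tab of lid_right: 36 mm long (away from the hinge) x 24 mm wide (along y) x 10 mm thick, top 5 mm above this point. The point lies 120 mm in front of the hinge axis; shut, it is 137 mm above the bench and 29 mm above the container's flat top. The lid plate begins 22 mm behind it. Free space on both sides, in front and below.
- carton_center (a point): centre of a closed white carton with blue panels, 62 (its x) x 250 (its y) x 52 mm (its z), about 0.15 to 0.31 kg, that lies across the cheeks of the three containers, over the lids but not on them, and keeps them from opening. The bench to the left of the tray, nearer to the robot than the bowl and jar, is free
- bottle_center (a point): centre of a white bottle of disinfectant standing on the bench, 62 mm diameter, 170 mm high (bystander)
- bowl_center (a point): centre of a steel bowl on the bench, 100 mm diameter, 45 mm high (bystander)
- jar_center (a point): centre of a glass jar with steel cap on the bench, 68 mm diameter, 100 mm high (bystander)

How it is judged (in metres and radians):
On the way, in this order (a step that is already met when the one before it is completed fails the run):
1. the carton lies on the bench and is let go (height (world z) of carton_center below 0.045 m and contact force between the fingers and carton below 0.1 N and linear speed of carton below 0.05 m/s), for 0.2 s.
2. the left lid is tapped (pressed with more than 0.4 N) (contact force between the fingers and lid_left above 0.4 N).
3. the middle lid is tapped (pressed with more than 0.4 N) (contact force between the fingers and lid_middle above 0.4 N).
4. the right lid is tapped (pressed with more than 0.4 N) (contact force between the fingers and lid_right above 0.4 N).
At the end, for the whole second after the job is handed in: the unlocked lid stands open by more than 40 degrees (0.7 rad), still, with the robot's fingers holding it (contact over 0.2 N); the carton lies on the bench (its centre under 45 mm), at rest and not touched; the bystanders stand where they were, within 3 cm (all of step 1 and ((angle between lid_left's own z axis and vertical above 0.7 rad and contact force between the fingers and lid_left above 0.2 N and angular speed of lid_left below 0.3 rad/s) or (angle between lid_middle's own z axis and vertical above 0.7 rad and contact force between the fingers and lid_middle above 0.2 N and angular speed of lid_middle below 0.3 rad/s) or (angle between lid_right's own z axis and vertical above 0.7 rad and contact force between the fingers and lid_right above 0.2 N and angular speed of lid_right below 0.3 rad/s))); the arm keeps its last pose, push and grip.
It fails at once if the bottle is shifted by more than 3 cm or knocked over (distance of bottle_center from where it was at the start of the episode above 0.03 m or angle between bottle_center's own z axis and vertical above 0.4 rad).
It fails at once if the bowl is shifted by more than 3 cm or knocked over (distance of bowl_center from where it was at the start of the episode above 0.03 m or angle between bowl_center's own z axis and vertical above 0.4 rad).
It fails at once if the jar is shifted by more than 3 cm or knocked over (distance of jar_center from where it was at the start of the episode above 0.03 m or angle between jar_center's own z axis and vertical above 0.4 rad).
It fails at once if the carton is dropped, thrown or pushed off the containers (falls freely faster than 1 m/s) (linear speed of carton above 1 m/s and contact force between the fingers and carton below 0.05 N).
It also fails if it takes over 72 s, if anything falls off the work surface, if the arm or the gripper's body presses on something with over 40 N, if the wrist force passes 120 N, or if a joint passes its speed limit or range.

ROBOT

A 6-joint arm with a two-finger parallel gripper is mounted at the origin on the work surface. World frame = base frame: x ahead of the robot, y to its left, z up, the work surface at z = 0. Lengths are in m, angles in degrees, forces in N, time in s.
With the tool pointing down it reaches from about 0.4 to 0.825 m from the base axis. Payload 7 kg.
Tool frame: the origin (TCP) lies on the centre line of the jaws, within the pads' length; the fingertips stand 17 mm ahead of it and the grasp point (between the pads) lies 2 mm behind it; y points along the fingers, z is the direction in which the jaws open and shut, and the axes are right-handed (so a half turn about y gives the same grasp; the last joint's range is limited). The gripper opens to 88 mm and grips with 3 to 60 N. Pads are 19 mm wide; open, the fingers measure 130 mm over their backs; the gripper's body (78 mm by 193 mm) begins 47 mm behind the grasp point.
Start: joints at [-57.29, 20.546, 0.682, 0, -70.136, -16.507], TCP at [0.188, -0.648, 0.244] pointing down, gripper open.
Joint ranges: [-176.03, 176.03], [-82.01, 121.73], [-58.28, 71.71], [-173.87, 95.51], [-174.79, -0.11], [-173.66, 173.66]. Speed limits (degrees/s): [136.94, 136.94, 172.46, 180, 180, 180].

INTERFACE

Orientations are given as [roll, pitch, yaw] about the fixed x, y, z axes, in that order (R = Rz(yaw) Ry(pitch) Rx(roll)).
In Python, from plant import r, capture, camera_info gives the robot as it stands. The module is installed in compiled form; this text tells all that it offers.
- The arm moves only by the tool apply_moves, never from a script. Its argument "deltas" is a list of rows, each an object of numbers: "tx", "ty", "tz": the shift along the tool's x, y, z in m; "turn": the turn about the tool's y in rad; "gripper": the finger opening in m, from 0 to 0.0876. A call has 1 to 5 rows; each row is the pose to reach, as a shift and turn from the pose commanded when the call began, along the tool's axes at that moment; what a row does not reach only later rows make up. A row lasts 1/10 s, in which the tool goes at most 50 mm and 8.59 degrees, less where a joint would pass 70% of its speed; a pose out of reach is approached as far as the arm can. A call with a gripper value outside its range is refused whole. The fingers move at their own pace and stop on an object; "newtons" is the grip in N (left out, the last holds). Time passes only in rows, so rows that repeat a pose let the fingers close. It gives the time, the measured TCP pose, the force and the opening at its end, in the units of the state.
- r.get_state(): the state, without advancing time (a new reading comes with each control period).
- capture(name): name is "scene" or "top"; returns (picture, depth): 384x512x3 uint8, red, green, blue; 384x512 float32, m along the optical axis (not along the pixel's ray), 0 where there is no reading.
- camera_info(name): a dict with "K" (3x3 intrinsics, pixels), "eye" and "orientation" of the camera in the world. Camera axes: x right, y up, looking along -z (the intrinsics and any distortion apply to the point x, -y, -z); pixel columns grow to the right and rows downward; lengths in m; the calibration is good to about 2 mm. A picture is of the moment at which its call begins. camera_info takes no time and is no camera call.
- r.close_job(): hands the job in, once; it reports no verdict.
The state is a dict: "time_s": time; "joints": joint angles; "qd": joint speeds; "joint_torque": joint torques, N m; "tcp_pos": TCP position; "eef_rot": TCP orientation; "contact_force": force on the tool from outside, world axes, zero at the start; "moment": the same for the moment, N m; "gripper_width": finger opening in m.
Only numpy, scipy, OpenCV 4.12 (cv2) and the standard library are available. Lean on these libraries where they do the work, as an engineer would, in place of code of your own. Each camera call takes 0.05 s, during which the arm holds its last target.

## Working session

There is one attempt and no reset: what is moved stays moved. The work goes in short steps, Python scripts to look and compute and a tool call to move; the robot and the scene stay as the last step left them, time stands still between calls to the robot, and variables do not carry over. Pictures are saved under pics/ and viewed, and the job is handed in when it is done.

Besides the shell and the picture viewer there is one more tool, called after "Call:" as name([rows], argument=value, ...), one row to a line, values as JSON. apply_moves: Moves the arm, as the interface text tells. Its arguments: {"type":"object","properties":{"deltas":{"type":"array","items":{"type":"object","properties":{"tx":{"type":"number"},"ty":{"type":"number"},"tz":{"type":"number"},"turn":{"type":"number"},"gripper":{"type":"number"}}}},"newtons":{"type":"number"}},"required":["deltas"]}

```bash
ls; mkdir -p pics
python3 - <<'E'
from plant import r,capture,camera_info
import cv2,numpy as np
s=r.get_state();print(s)
for n in("scene","top"):
    p,d=capture(n);np.save(f"pics/{n}0_d.npy",d);np.save(f"pics/{n}0.npy",p)
    cv2.imwrite(f"pics/{n}0.png",p[:,:,::-1]);print(n,camera_info(n))
E
```

```text
pics
{'time_s': 0.0, 'joints': array([-5.72900649e+01,  2.05908042e+01,  6.33925155e-01, -2.04141642e-02,
       -7.01359058e+01, -1.65071570e+01]), 'qd': array([-0.06042227,  0.02030225,  0.02624221,  0.06986956,  0.04022487,
        0.0042276 ]), 'joint_torque': array([-2.40064801e-03, -5.82717848e+01,  2.93063021e+01,  6.99699238e+00,
        7.01095909e-03, -1.50698093e-04]), 'tcp_pos': array([ 0.18820214, -0.6477506 ,  0.24263001]), 'eef_rot': array([-8.99055862e+01,  7.96631336e-03,  1.61958327e+01]), 'contact_force': array([ 0.48201515, -0.38673442, -0.86298587]), 'moment': array([-0.00407496,  0.04472151, -0.02551622]), 'gripper_width': 0.08745482113797957}
scene {'K': array([[371.31494905,   0.        , 250.68872068],
       [  0.        , 371.31494905, 187.01626467],
       [  0.        ,   0.        ,   1.        ]]), 'eye': array([ 1.5425842 , -0.24196697,  0.83525134]), 'orientation': array([53.82123312,  0.47659249, 75.98023332])}
top {'K': array([[441.08139766,   0.        , 256.40738359],
       [  0.        , 441.08139766, 193.21388002],
       [  0.        ,   0.        ,   1.        ]]), 'eye': array([ 0.44035119, -0.0114955 ,  1.51415102]), 'orientation': array([  6.54450003,  -1.18323157, -91.05008124])}
```

View pics/scene0.png

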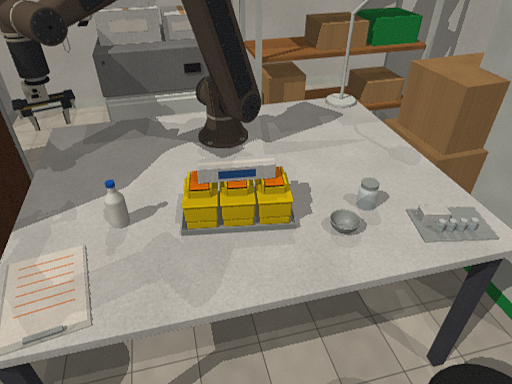

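View pics/top0.png

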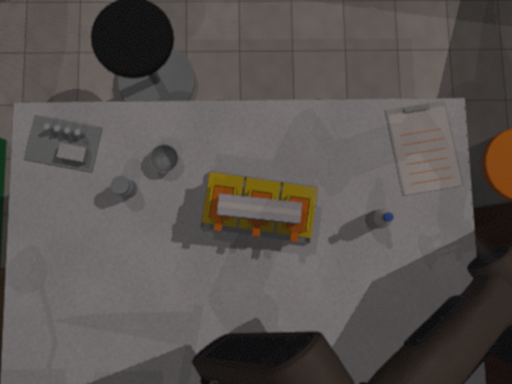

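The scene view shows the carton lying across the three containers, the bottle at (116,205), the bowl at (345,222) and the jar at (368,193). In the top view, up is +x and left is +y. The rack is at about (260,208), with tabs at (218,227), (256,232) and (294,236).

```bash
cat > h.py <<'E'
import numpy as np,cv2
from scipy.spatial.transform import Rotation as R
from plant import r,capture,camera_info
def cam(n):
    c=camera_info(n);return c["K"],np.array(c["eye"]),R.from_euler('xyz',c["orientation"],degrees=True).as_matrix()
def ray(n,u,v):
    K,e,M=cam(n);u=np.asarray(u,float);v=np.asarray(v,float)
    d=np.stack([(u-K[0,2])/K[0,0],-(v-K[1,2])/K[1,1],-np.ones_like(u)],-1)
    return e,d@M.T
def at_z(n,u,v,z):
    e,d=ray(n,u,v);return e+d*((z-e[2])/d[...,2])[...,None]
def cloud(n,dep):
    v,u=np.mgrid[0:384,0:512];e,d=ray(n,u,v);return e+d*dep[...,None]
def proj(n,p):
    K,e,M=cam(n);q=(np.asarray(p)-e)@M;return np.stack([K[0,0]*q[...,0]/-q[...,2]+K[0,2],K[1,1]*-q[...,1]/-q[...,2]+K[1,2]],-1)
E
python3 - <<'E'
from h import *
p=np.load("pics/top0.npy");d=np.load("pics/top0_d.npy")
c=p[160:255,190:330,::-1];cv2.imwrite("pics/topcrop.png",cv2.resize(c,None,fx=5.6,fy=5.6,interpolation=cv2.INTER_CUBIC))
P=cloud("top",d);np.set_printoptions(precision=4,suppress=True)
for uv in [(260,208),(218,227),(256,232),(294,236),(300,150),(120,187),(165,160),(380,218)]:print(uv,P[uv[1],uv[0]])
g=p.astype(int)
# carton top
m=(P[...,2]>.18)&(P[...,2]<.215)&(P[...,0]>.35)&(abs(P[...,1])<.3);m[:,:190]=0
q=P[m];print(len(q),q.mean(0),np.median(q[:,2]))
print(cv2.minAreaRect(q[:,:2].astype(np.float32)*1000))
# orange
hsv=cv2.cvtColor(p,cv2.COLOR_RGB2HSV)
mo=((hsv[...,0]<14)&(hsv[...,1]>150)&(hsv[...,2]>70)&(P[...,2]>.1)&(P[...,2]<.17))
n,l,st,ce=cv2.connectedComponentsWithStats(mo.astype(np.uint8))
for i in range(1,n):
    if st[i,4]>20:print(st[i],ce[i],P[l==i].mean(0))
# bench-level tray/whole rack
m=(P[...,2]>.09)&(P[...,2]<.3)&(P[...,0]>.35)&(P[...,0]<.7)&(abs(P[...,1])<.25);m[:150]=0;m[255:]=0;m[:,:195]=0;m[:,330:]=0
print(cv2.minAreaRect(P[m][:,:2].astype(np.float32)*1000))
E
```

```text
(260, 208) [ 0.5461 -0.0514  0.1987]
(218, 227) [0.4937 0.0781 0.1446]
(256, 232) [ 0.4761 -0.0392  0.1458]
(294, 236) [ 0.4618 -0.1569  0.1422]
(300, 150) [ 0.7629 -0.2012  0.0021]
(120, 187) [0.6293 0.3946 0.0986]
(165, 160) [0.7337 0.2684 0.0047]
(380, 218) [ 0.5137 -0.4321  0.129 ]
1745 [ 0.5449 -0.049   0.1976] 0.19769294882757427
((545.3555297851562, -48.993873596191406), (249.20387268066406, 62.697505950927734), 82.91062927246094)
[210 187  23  44 278] [218.5108 206.8417] [0.5566 0.0761 0.1418]
[252 192  19   6  71] [260.8873 195.0141] [ 0.5914 -0.0566  0.1419]
[287 198  21  44 295] [298.6915 219.5729] [ 0.5126 -0.1731  0.1415]
[252 225   8  11  63] [255.9683 230.9524] [ 0.4795 -0.0392  0.1421]
((555.572998046875, -51.63092041015625), (354.5158386230469, 185.27334594726562), 80.76424407958984)
```

View pics/topcrop.png

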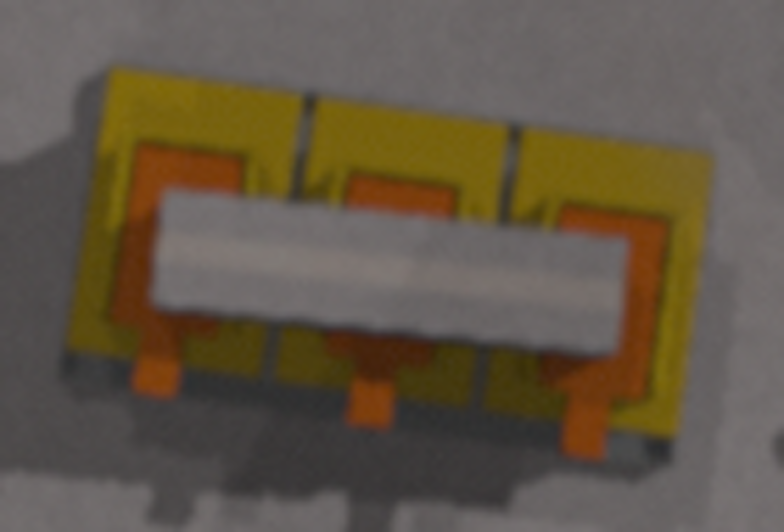

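```bash
cat >> h.py <<'E'
np.set_printoptions(precision=4,suppress=True)
def delta(target,yaw,frm=None,fyaw=None):
    s=r.get_state();p=np.array(s['tcp_pos']) if frm is None else np.array(frm)
    y=s['eef_rot'][2] if fyaw is None else fyaw
    M=R.from_euler('xyz',[-90,0,y],degrees=True).as_matrix()
    d=M.T@(np.array(target)-p);dy=(yaw-y+180)%360-180
    return d,-np.radians(dy)
E
python3 - <<'E'
from h import *
p=np.load("pics/top0.npy");d=np.load("pics/top0_d.npy");P=cloud("top",d)
f=np.array([(153,397),(371,428),(585,460)])/5.6+[190-.4,160-.4]
q=at_z("top",f[:,0],f[:,1],.142);print(q)
v=q[0]-q[2];yaw=np.degrees(np.arctan2(-v[0],v[1]));print("yaw",yaw,np.linalg.norm(v))
ax=np.array([np.cos(np.radians(yaw)),np.sin(np.radians(yaw)),0]);print("tabs",q+.018*ax)
# carton corners from crop, z=.198
c=np.array([(162,186),(630,236),(617,355),(152,303)])/5.6+[189.6,159.6]
k=at_z("top",c[:,0],c[:,1],.198);print(k,k.mean(0))
e=k[0]-k[1]+k[3]-k[2];print("cyaw",np.degrees(np.arctan2(-e[0],e[1])))
print(delta([.545,-.049,.244],82.9,[.188,-.648,.244],16.2))
E
```

```text
[[ 0.483   0.0817  0.142 ]
 [ 0.4638 -0.0385  0.142 ]
 [ 0.4441 -0.1566  0.142 ]]
yaw -9.288333160244672 0.24147196476935026
tabs [[ 0.5008  0.0788  0.142 ]
 [ 0.4816 -0.0414  0.142 ]
 [ 0.4618 -0.1595  0.142 ]]
[[ 0.5939  0.0721  0.198 ]
 [ 0.5629 -0.1782  0.198 ]
 [ 0.4993 -0.1694  0.198 ]
 [ 0.5312  0.078   0.198 ]] [ 0.5468 -0.0494  0.198 ]
cyaw -7.2085603863579895
(array([0.5099, 0.    , 0.4756]), np.float64(-1.1641346110802175))
```

Call:
apply_moves([
  {"tx":0.51,"tz":0.476,"gripper":0.0876},
  {"tx":0.51,"tz":0.476},
  {"tx":0.51,"tz":0.476},
  {"tx":0.51,"tz":0.476},
  {"tx":0.51,"tz":0.476},
])

```text
invalid input at $.deltas[0]: expected keys tx, ty, tz, turn, gripper
```

Run:
```python
from h import *
print(delta([.546,-.049,.244],82.9))
```

```text
(array([ 0.5106, -0.0013,  0.4752]), np.float64(-1.1642068145004907))
```

Call:
apply_moves([
  {"tx":0.51,"ty":0,"tz":0.476,"turn":0,"gripper":0.0876},
  {"tx":0.51,"ty":0,"tz":0.476,"turn":0,"gripper":0.0876},
  {"tx":0.51,"ty":0,"tz":0.476,"turn":0,"gripper":0.0876},
  {"tx":0.51,"ty":0,"tz":0.476,"turn":0,"gripper":0.0876},
  {"tx":0.51,"ty":0,"tz":0.476,"turn":0,"gripper":0.0876},
])

```text
time_s: 0.6
tcp_pos: [0.3166, -0.4315, 0.2433]
eef_rot: [-90.0, 0.0, 16.2]
contact_force: [1.6, -0.5, 0.5]
gripper_width: 0.0874
```

Run:
```python
from h import *
print(delta([.546,-.049,.244],82.9),r.get_state()['tcp_pos'])
```

```text
(array([ 0.3269, -0.0007,  0.3034]), np.float64(-1.1644790001788905)) [ 0.3166 -0.4315  0.2433]
```

Call:
apply_moves([
  {"tx":0.327,"ty":0,"tz":0.303,"turn":-0.7,"gripper":0.0876},
  {"tx":0.327,"ty":0,"tz":0.303,"turn":-0.7,"gripper":0.0876},
  {"tx":0.327,"ty":0,"tz":0.303,"turn":-0.7,"gripper":0.0876},
  {"tx":0.327,"ty":0,"tz":0.303,"turn":-0.7,"gripper":0.0876},
  {"tx":0.327,"ty":0,"tz":0.303,"turn":-0.7,"gripper":0.0876},
])

```text
time_s: 1.1
tcp_pos: [0.4454, -0.217, 0.2436]
eef_rot: [-90.0, -0.0, 56.6]
contact_force: [1.1, -1.7, -0.1]
gripper_width: 0.0878
```

Run:
```python
from h import *
print(delta([.546,-.049,.244],82.9),r.get_state()['tcp_pos'])
```

```text
(array([ 0.1957, -0.0004,  0.0083]), np.float64(-0.458151367473828)) [ 0.4454 -0.217   0.2436]
```

Call:
apply_moves([
  {"tx":0.196,"ty":0,"tz":0.008,"turn":-0.459,"gripper":0.0876},
  {"tx":0.196,"ty":0,"tz":0.008,"turn":-0.459,"gripper":0.0876},
  {"tx":0.196,"ty":0,"tz":0.008,"turn":-0.459,"gripper":0.0876},
  {"tx":0.196,"ty":0,"tz":0.008,"turn":-0.459,"gripper":0.0876},
  {"tx":0.196,"ty":0,"tz":0.008,"turn":-0.459,"gripper":0.0876},
])

```text
time_s: 1.6
tcp_pos: [0.5492, -0.0475, 0.2428]
eef_rot: [-90.0, -0.0, 82.9]
contact_force: [-0.7, -0.8, -0.6]
gripper_width: 0.0876
```

Run:
```python
from h import *
print(delta([.546,-.049,.170],82.9),r.get_state())
p,d=capture("top");c=p[140:270,180:340,::-1];cv2.imwrite("pics/top1.png",cv2.resize(c,None,fx=4.5,fy=4.5,interpolation=cv2.INTER_CUBIC))
p,d=capture("scene");c=p[90:260,130:330,::-1];cv2.imwrite("pics/sc1.png",cv2.resize(c,None,fx=3.5,fy=3.5,interpolation=cv2.INTER_CUBIC))
```

```text
(array([-0.0019,  0.0728,  0.003 ]), np.float64(-0.0006180473626871699)) {'time_s': 1.6, 'joints': array([ 15.41  ,   8.9604, -15.1247,  -0.0078, -65.929 , -22.5422]), 'qd': array([-3.1854, -1.9283, -2.6714, -0.0111, -0.9045,  2.4313]), 'joint_torque': array([  1.5241, -40.3497,  29.5799,   6.8503,   0.1571,  -0.4948]), 'tcp_pos': array([ 0.5492, -0.0475,  0.2428]), 'eef_rot': array([-89.9842,  -0.0012,  82.8646]), 'contact_force': array([-0.6592, -0.7938, -0.5594]), 'moment': array([-0.0233,  0.231 , -0.0137]), 'gripper_width': 0.08761921597351517}
```

View pics/sc1.png

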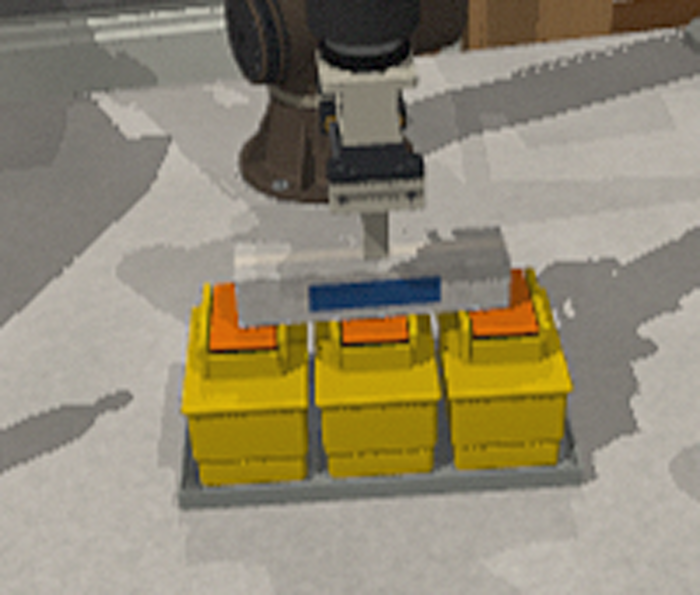

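The enlarged scene view shows the gripper above the carton's middle, with the near finger at about (375,230) in the crop. The jaws straddle the 62 mm side as planned, so I'm descending.

Call:
apply_moves([
  {"tx":-0.001,"ty":0.02,"tz":0.0,"turn":0,"gripper":0.0876},
  {"tx":-0.001,"ty":0.04,"tz":0.0,"turn":0,"gripper":0.0876},
  {"tx":-0.001,"ty":0.06,"tz":0.0,"turn":0,"gripper":0.0876},
  {"tx":-0.001,"ty":0.073,"tz":0.0,"turn":0,"gripper":0.0876},
  {"tx":-0.001,"ty":0.073,"tz":0.0,"turn":0,"gripper":0.0876},
])

```text
time_s: 2.2
tcp_pos: [0.5453, -0.0535, 0.1689]
eef_rot: [-89.8, 0.1, 82.5]
contact_force: [-0.6, 0.4, -0.5]
gripper_width: 0.0878
```

Run:
```python
from h import *
print(delta([.546,-.049,.170],82.9))
```

```text
(array([ 0.0046, -0.0011, -0.0001]), np.float64(-0.006664351078255225))
```

Call:
apply_moves([
  {"tx":0.004,"ty":-0.001,"tz":0.0,"turn":0,"gripper":0.0876},
  {"tx":0.004,"ty":-0.001,"tz":0.0,"turn":0,"gripper":0.07},
  {"tx":0.004,"ty":-0.001,"tz":0.0,"turn":0,"gripper":0.05},
  {"tx":0.004,"ty":-0.001,"tz":0.0,"turn":0,"gripper":0.05},
  {"tx":0.004,"ty":-0.001,"tz":0.0,"turn":0,"gripper":0.05},
], newtons=25)

```text
time_s: 2.7
tcp_pos: [0.5476, -0.0485, 0.172]
eef_rot: [-90.0, -0.0, 82.6]
contact_force: [-0.9, 0.4, 3.1]
gripper_width: 0.0616
```

Call:
apply_moves([
  {"tx":0,"ty":0,"tz":0,"turn":0,"gripper":0.05},
  {"tx":0,"ty":0,"tz":0,"turn":0,"gripper":0.05},
  {"tx":0,"ty":0,"tz":0,"turn":0,"gripper":0.05},
])

```text
time_s: 3.0
tcp_pos: [0.5476, -0.0485, 0.172]
eef_rot: [-90.0, -0.0, 82.6]
contact_force: [-1.3, 1.9, 5.1]
gripper_width: 0.0619
```

Call:
apply_moves([
  {"tx":0,"ty":-0.01,"tz":0,"turn":0,"gripper":0.05},
  {"tx":0,"ty":-0.025,"tz":0,"turn":0,"gripper":0.05},
  {"tx":0,"ty":-0.045,"tz":0,"turn":0,"gripper":0.05},
  {"tx":0,"ty":-0.06,"tz":0,"turn":0,"gripper":0.05},
  {"tx":0,"ty":-0.06,"tz":0,"turn":0,"gripper":0.05},
])

```text
time_s: 3.5
tcp_pos: [0.5482, -0.0485, 0.2337]
eef_rot: [-90.2, -0.0, 82.6]
contact_force: [1.3, 0.1, -2.7]
gripper_width: 0.0623
```

Run:
```python
from h import *
print(r.get_state()['contact_force'],r.get_state()['moment'])
p,d=capture("scene");c=p[90:260,130:330,::-1];cv2.imwrite("pics/sc2.png",cv2.resize(c,None,fx=3.5,fy=3.5,interpolation=cv2.INTER_CUBIC))
print(delta([.45,.31,.228],82.9))
```

```text
[ 1.2922  0.1    -2.6582] [0.0265 0.0286 0.0013]
(array([0.3429, 0.0041, 0.1429]), np.float64(-0.005383775223077174))
```

View pics/sc2.png

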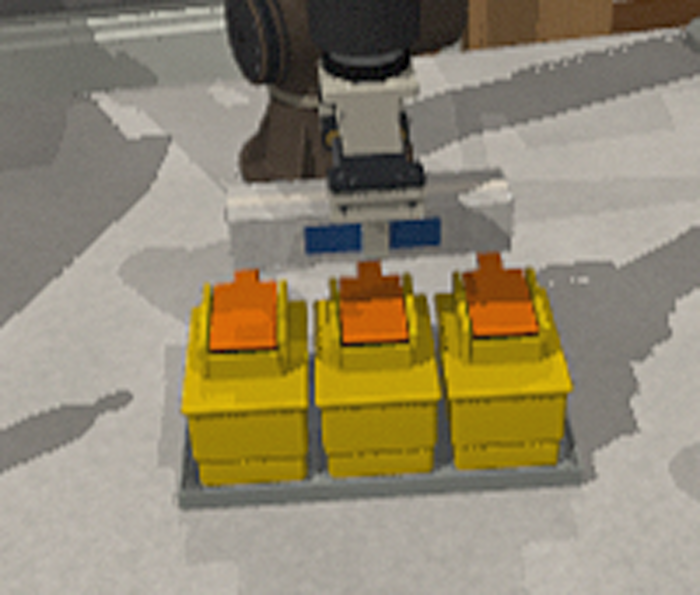

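The carton hangs level in the jaws at about (370,215) in the crop, clear of the lids. I'm carrying it to the free bench on the left.

Call:
apply_moves([
  {"tx":0.02,"ty":0,"tz":0.008,"turn":0,"gripper":0.05},
  {"tx":0.055,"ty":0,"tz":0.023,"turn":0,"gripper":0.05},
  {"tx":0.095,"ty":0,"tz":0.04,"turn":0,"gripper":0.05},
  {"tx":0.135,"ty":0,"tz":0.056,"turn":0,"gripper":0.05},
  {"tx":0.175,"ty":0,"tz":0.073,"turn":0,"gripper":0.05},
])

```text
time_s: 4.05
tcp_pos: [0.4962, 0.1354, 0.2303]
eef_rot: [-89.9, 0.1, 82.6]
contact_force: [0.6, 0.9, -1.9]
gripper_width: 0.0621
```

Call:
apply_moves([
  {"tx":0.04,"ty":0,"tz":0.017,"turn":0,"gripper":0.05},
  {"tx":0.08,"ty":0,"tz":0.033,"turn":0,"gripper":0.05},
  {"tx":0.12,"ty":0,"tz":0.05,"turn":0,"gripper":0.05},
  {"tx":0.15,"ty":0,"tz":0.063,"turn":0,"gripper":0.05},
  {"tx":0.168,"ty":0,"tz":0.07,"turn":0,"gripper":0.05},
])

```text
time_s: 4.55
tcp_pos: [0.4483, 0.3117, 0.2301]
eef_rot: [-89.9, 0.1, 82.7]
contact_force: [-0.5, -0.6, -2.2]
gripper_width: 0.0619
```

Call:
apply_moves([
  {"tx":0,"ty":0.025,"tz":0,"turn":0,"gripper":0.05},
  {"tx":0,"ty":0.05,"tz":0,"turn":0,"gripper":0.05},
  {"tx":0,"ty":0.08,"tz":0,"turn":0,"gripper":0.05},
  {"tx":0,"ty":0.11,"tz":0,"turn":0,"gripper":0.05},
  {"tx":0,"ty":0.14,"tz":0,"turn":0,"gripper":0.05},
])

```text
time_s: 5.05
tcp_pos: [0.4493, 0.3091, 0.0897]
eef_rot: [-90.0, 0.1, 82.6]
contact_force: [0.4, 0.6, -2.1]
gripper_width: 0.0614
```

Run:
```python
from h import *
p,d=capture("scene");cv2.imwrite("pics/sc3.png",p[:,:,::-1])
P=cloud("scene",d);print(r.get_state()['tcp_pos'],r.get_state()['contact_force'])
```

```text
[0.4472 0.3069 0.0848] [-2.2193 -1.1804 -7.5554]
```

View pics/sc3.png

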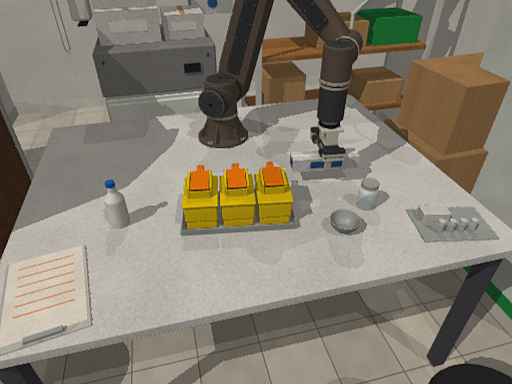

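The scene view shows the level carton near (318,160), over free bench and clear of the jar (368,193) and bowl (345,222). I'm lowering it.

Call:
apply_moves([
  {"tx":0,"ty":0.02,"tz":0,"turn":0,"gripper":0.05},
  {"tx":0,"ty":0.035,"tz":0,"turn":0,"gripper":0.05},
  {"tx":0,"ty":0.046,"tz":0,"turn":0,"gripper":0.05},
  {"tx":0,"ty":0.052,"tz":0,"turn":0,"gripper":0.05},
  {"tx":0,"ty":0.055,"tz":0,"turn":0,"gripper":0.05},
])

```text
time_s: 5.6
tcp_pos: [0.4497, 0.3098, 0.0363]
eef_rot: [-90.0, 0.0, 82.6]
contact_force: [-0.3, 0.2, -2.0]
gripper_width: 0.0616
```

Call:
apply_moves([
  {"tx":0,"ty":0.002,"tz":0,"turn":0,"gripper":0.05},
  {"tx":0,"ty":0.003,"tz":0,"turn":0,"gripper":0.05},
  {"tx":0,"ty":0.003,"tz":0,"turn":0,"gripper":0.05},
])

```text
time_s: 5.9
tcp_pos: [0.4498, 0.3102, 0.034]
eef_rot: [-90.0, -0.0, 82.6]
contact_force: [0.2, -0.3, -2.5]
gripper_width: 0.0618
```

Call:
apply_moves([
  {"tx":0,"ty":0.003,"tz":0,"turn":0,"gripper":0.05},
  {"tx":0,"ty":0.005,"tz":0,"turn":0,"gripper":0.05},
  {"tx":0,"ty":0.007,"tz":0,"turn":0,"gripper":0.05},
  {"tx":0,"ty":0.007,"tz":0,"turn":0,"gripper":0.05},
])

```text
time_s: 6.3
tcp_pos: [0.4495, 0.3099, 0.0263]
eef_rot: [-90.0, 0.0, 82.6]
contact_force: [-0.6, -0.3, -3.0]
gripper_width: 0.0618
```

Call:
apply_moves([
  {"tx":0,"ty":0.001,"tz":0,"turn":0,"gripper":0.05},
  {"tx":0,"ty":0.002,"tz":0,"turn":0,"gripper":0.05},
  {"tx":0,"ty":0.002,"tz":0,"turn":0,"gripper":0.05},
])

```text
time_s: 6.6
tcp_pos: [0.4497, 0.31, 0.026]
eef_rot: [-90.0, -0.0, 82.6]
contact_force: [-6.4, -3.0, 14.5]
gripper_width: 0.0619
```

Call:
apply_moves([
  {"tx":0,"ty":-0.001,"tz":0,"turn":0,"gripper":0.05},
  {"tx":0,"ty":-0.001,"tz":0,"turn":0,"gripper":0.07},
  {"tx":0,"ty":-0.001,"tz":0,"turn":0,"gripper":0.0876},
  {"tx":0,"ty":-0.001,"tz":0,"turn":0,"gripper":0.0876},
  {"tx":0,"ty":-0.001,"tz":0,"turn":0,"gripper":0.0876},
])

```text
time_s: 7.1
tcp_pos: [0.4497, 0.31, 0.0254]
eef_rot: [-90.0, 0.0, 82.6]
contact_force: [0.4, -0.2, -0.0]
gripper_width: 0.0857
```

Call:
apply_moves([
  {"tx":0,"ty":0,"tz":0,"turn":0,"gripper":0.0876},
  {"tx":0,"ty":0,"tz":0,"turn":0,"gripper":0.0876},
  {"tx":0,"ty":0,"tz":0,"turn":0,"gripper":0.0876},
])

```text
time_s: 7.4
tcp_pos: [0.4497, 0.31, 0.0255]
eef_rot: [-90.0, 0.0, 82.6]
contact_force: [0.2, -0.4, 0.3]
gripper_width: 0.0875
```

Call:
apply_moves([
  {"tx":0,"ty":-0.02,"tz":0,"turn":0,"gripper":0.0876},
  {"tx":0,"ty":-0.05,"tz":0,"turn":0,"gripper":0.0876},
  {"tx":0,"ty":-0.1,"tz":0,"turn":0,"gripper":0.0876},
  {"tx":0,"ty":-0.15,"tz":0,"turn":0,"gripper":0.0876},
  {"tx":0,"ty":-0.19,"tz":0,"turn":0,"gripper":0.0876},
])

```text
time_s: 7.9
tcp_pos: [0.4499, 0.3101, 0.2187]
eef_rot: [-90.1, -0.1, 82.6]
contact_force: [0.6, 0.6, -1.0]
gripper_width: 0.0871
```

Run:
```python
from h import *
p,d=capture("scene");P=cloud("scene",d);np.save("pics/sc4d.npy",d);np.save("pics/sc4.npy",p)
m=(P[...,2]>.02)&(P[...,2]<.08)&(P[...,0]>.35)&(P[...,0]<.55)&(P[...,1]>.16)&(P[...,1]<.45)
q=P[m];print(m.sum(),np.percentile(q[:,2],[50,80,95]),q.min(0),q.max(0))
cv2.imwrite("pics/sc4.png",cv2.resize(p[100:260,150:400,::-1],None,fx=3,fy=3,interpolation=cv2.INTER_CUBIC))
p,d=capture("top");np.save("pics/top4d.npy",d);np.save("pics/top4.npy",p)
cv2.imwrite("pics/top4.png",cv2.resize(p[140:270,90:340,::-1],None,fx=3.2,fy=3.2,interpolation=cv2.INTER_CUBIC))
cv2.imwrite("pics/top4b.png",cv2.resize(p[160:255,190:330,::-1],None,fx=5.6,fy=5.6,interpolation=cv2.INTER_CUBIC))
```

```text
999 [0.0485 0.0507 0.0522] [0.4065 0.179  0.02  ] [0.5024 0.4369 0.055 ]
```

View pics/sc4.png

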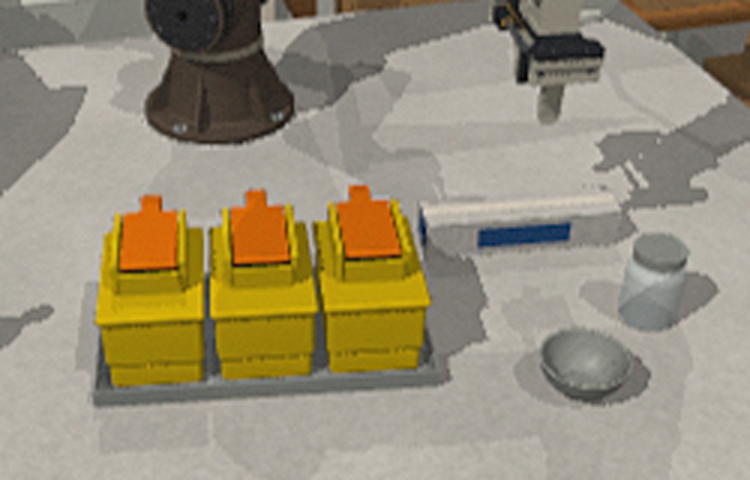

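View pics/top4b.png

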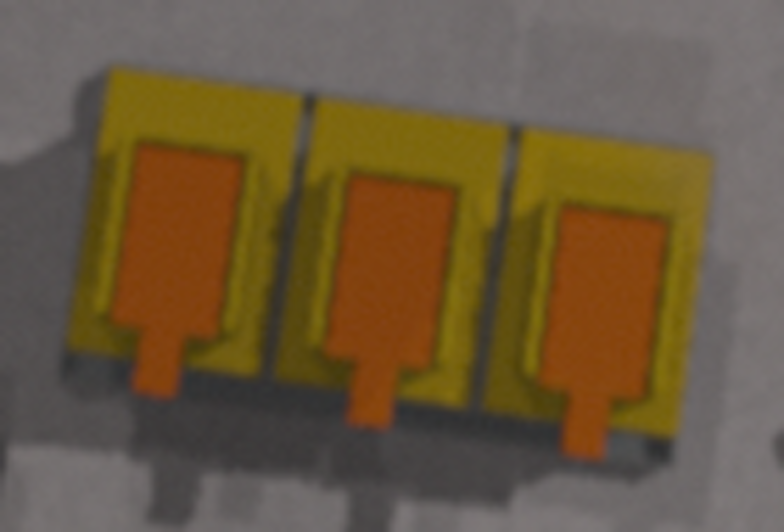

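The carton lies flat on the bench at (540,225) in the crop, and all three lids are clear. In the top crop the tab front edges are at (153,397), (371,428) and (585,460). Next I'm refining the tab positions.

Run:
```python
from h import *
p=np.load("pics/top4.npy");d=np.load("pics/top4d.npy");P=cloud("top",d)
hsv=cv2.cvtColor(p,cv2.COLOR_RGB2HSV)
mo=((hsv[...,0]<14)&(hsv[...,1]>150));mo[:180]=0;mo[245:]=0;mo[:,:205]=0;mo[:,315:]=0
n,l,st,ce=cv2.connectedComponentsWithStats(mo.astype(np.uint8))
A=np.array([96*60,40*24]);off=(A*np.array([70,2])).sum()/A.sum()/1000
c=[]
for i in range(1,n):
    if st[i,4]>100:
        v,u=np.nonzero(l==i);q=at_z("top",u,v,.142);c.append(q.mean(0));print(st[i],q.mean(0),cv2.minAreaRect(q[:,:2].astype(np.float32)*1000),np.median(P[l==i][:,2]))
c=np.array(sorted(c,key=lambda a:-a[1]));v=c[0]-c[-1];yaw=np.arctan2(-v[0],v[1]);print(np.degrees(yaw),np.linalg.norm(v))
print(c-off*np.array([np.cos(yaw),np.sin(yaw),0]))
# tool yaw for taps = 80.7 ; same for jaw along rack x
```

```text
[211 186  22  45 552] [0.5602 0.0692 0.142 ] ((551.2811889648438, 70.61515808105469), (55.54981231689453, 135.16531372070312), 80.18187713623047) 0.14178387254550917
[249 192  22  44 534] [ 0.5441 -0.0491  0.142 ] ((532.117919921875, -47.101749420166016), (55.67292022705078, 133.96475219726562), 80.052734375) 0.14158650302245446
[288 198  19  26 145] [ 0.5417 -0.1636  0.142 ] ((540.32861328125, -169.31300354003906), (52.77075958251953, 76.86326599121094), 82.5135498046875) 0.14150403728607608
-4.550718063592473 0.23355156911767683
[[ 0.5001  0.074   0.142 ]
 [ 0.484  -0.0443  0.142 ]
 [ 0.4816 -0.1588  0.142 ]]
```

Run:
```python
from h import *
print(delta([.498,.0795,.2],-9.3),r.get_state()['tcp_pos'])
```

```text
(array([-0.2248,  0.0222, -0.0754]), np.float64(1.6050659463070718)) [0.4519 0.3121 0.2222]
```

Call:
apply_moves([
  {"tx":-0.045,"ty":0,"tz":-0.015,"turn":0.15,"gripper":0.0},
  {"tx":-0.09,"ty":0,"tz":-0.03,"turn":0.3,"gripper":0.0},
  {"tx":-0.135,"ty":0,"tz":-0.045,"turn":0.45,"gripper":0.0},
  {"tx":-0.18,"ty":0,"tz":-0.06,"turn":0.6,"gripper":0.0},
  {"tx":-0.22,"ty":0,"tz":-0.075,"turn":0.75,"gripper":0.0},
])

```text
time_s: 8.5
tcp_pos: [0.4954, 0.0801, 0.2155]
eef_rot: [-90.0, -0.0, 39.3]
contact_force: [0.7, 0.3, -0.1]
gripper_width: 0.0529
```

Call:
apply_moves([
  {"tx":0,"ty":0,"tz":0,"turn":0.15,"gripper":0.0},
  {"tx":0,"ty":0,"tz":0,"turn":0.3,"gripper":0.0},
  {"tx":0,"ty":0,"tz":0,"turn":0.45,"gripper":0.0},
  {"tx":0,"ty":0,"tz":0,"turn":0.6,"gripper":0.0},
  {"tx":0,"ty":0,"tz":0,"turn":0.74,"gripper":0.0},
])

```text
time_s: 9.0
tcp_pos: [0.4955, 0.082, 0.2152]
eef_rot: [-90.0, 0.0, -3.1]
contact_force: [-0.1, 0.1, 0.1]
gripper_width: 0.0132
```

Run:
```python
from h import *
print(delta([.498,.0795,.2],-9.3),r.get_state()['tcp_pos'],r.get_state()['eef_rot'])
```

```text
(array([ 0.0026,  0.0152, -0.0024]), np.float64(0.10761951102398422)) [0.4955 0.082  0.2152] [-90.0059   0.0293  -3.1339]
```

Call:
apply_moves([
  {"tx":0.003,"ty":0,"tz":-0.002,"turn":0.108,"gripper":0.0},
  {"tx":0.003,"ty":0.015,"tz":-0.002,"turn":0.108,"gripper":0.0},
  {"tx":0.003,"ty":0.03,"tz":-0.002,"turn":0.108,"gripper":0.0},
  {"tx":0.003,"ty":0.045,"tz":-0.002,"turn":0.108,"gripper":0.0},
  {"tx":0.003,"ty":0.045,"tz":-0.002,"turn":0.108,"gripper":0.0},
])

```text
time_s: 9.5
tcp_pos: [0.4973, 0.0794, 0.1685]
eef_rot: [-90.1, 0.2, -9.0]
contact_force: [-0.6, -0.8, -0.1]
gripper_width: -0.0
```

Run:
```python
from h import *
s=r.get_state();print(delta([.498,.0795,.16],-9.3),s['tcp_pos'],s['eef_rot'],s['gripper_width'])
p,d=capture("top");cv2.imwrite("pics/top5b.png",cv2.resize(p[160:255,190:330,::-1],None,fx=5.6,fy=5.6,interpolation=cv2.INTER_CUBIC))
p,d=capture("scene");cv2.imwrite("pics/sc5.png",cv2.resize(p[110:260,150:350,::-1],None,fx=3.8,fy=3.8,interpolation=cv2.INTER_CUBIC))
```

```text
(array([0.0007, 0.0085, 0.0002]), np.float64(0.005660194769291451)) [0.4973 0.0794 0.1685] [-90.1181   0.1928  -8.9757] -3.8121423113349705e-05
```

View pics/sc5.png

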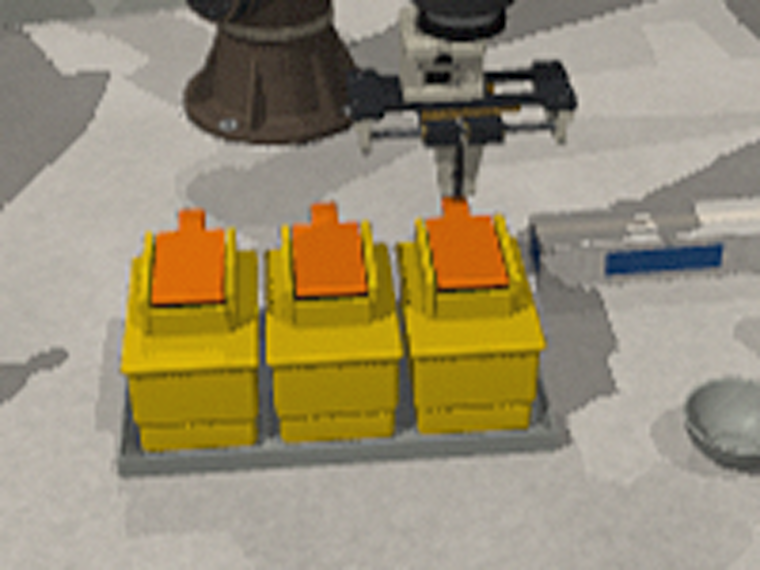

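View pics/top5b.png

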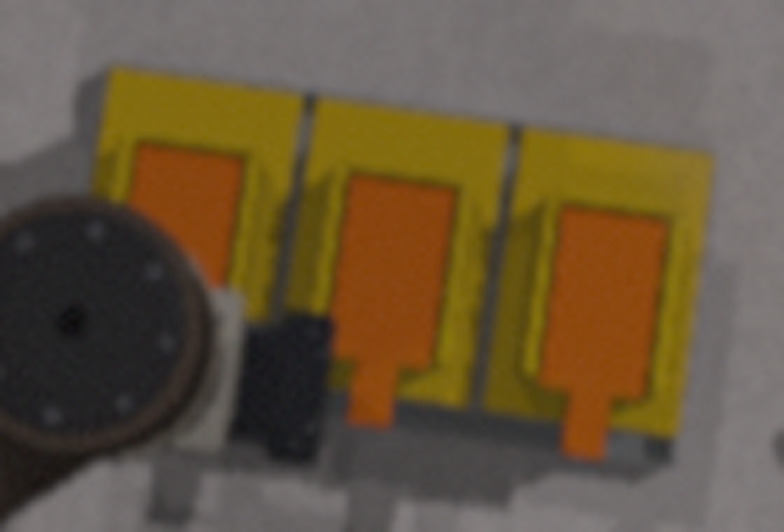

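The closed fingertips stand right over the left tab at (457,197) in the scene crop, aligned with the tab. I'm tapping gently with 2 mm rows.

Call:
apply_moves([
  {"tx":0,"ty":0.003,"tz":0,"turn":0,"gripper":0.0},
  {"tx":0,"ty":0.006,"tz":0,"turn":0,"gripper":0.0},
  {"tx":0,"ty":0.008,"tz":0,"turn":0,"gripper":0.0},
  {"tx":0,"ty":0.009,"tz":0,"turn":0,"gripper":0.0},
  {"tx":0,"ty":0.009,"tz":0,"turn":0,"gripper":0.0},
])

```text
time_s: 10.1
tcp_pos: [0.4986, 0.08, 0.1615]
eef_rot: [-90.0, 0.0, -8.9]
contact_force: [0.7, 0.4, 0.4]
gripper_width: 0.0006
```

Call:
apply_moves([
  {"tx":0,"ty":0.001,"tz":0,"turn":0,"gripper":0.0},
  {"tx":0,"ty":0.002,"tz":0,"turn":0,"gripper":0.0},
  {"tx":0,"ty":0.002,"tz":0,"turn":0,"gripper":0.0},
])

```text
time_s: 10.4
tcp_pos: [0.4986, 0.08, 0.1594]
eef_rot: [-90.0, 0.0, -8.9]
contact_force: [0.7, -0.0, 0.0]
gripper_width: 0.0005
```

Call:
apply_moves([
  {"tx":0,"ty":0.001,"tz":0,"turn":0,"gripper":0.0},
  {"tx":0,"ty":0.001,"tz":0,"turn":0,"gripper":0.0},
])

```text
time_s: 10.6
tcp_pos: [0.4987, 0.08, 0.1585]
eef_rot: [-90.0, -0.0, -9.0]
contact_force: [-0.5, 0.1, 0.8]
gripper_width: 0.0004
```

Call:
apply_moves([
  {"tx":0,"ty":0.001,"tz":0,"turn":0,"gripper":0.0},
  {"tx":0,"ty":0.001,"tz":0,"turn":0,"gripper":0.0},
])

```text
time_s: 10.8
tcp_pos: [0.4987, 0.0801, 0.1575]
eef_rot: [-90.0, -0.0, -8.9]
contact_force: [-0.2, -0.0, 0.6]
gripper_width: 0.0005
```

Call:
apply_moves([
  {"tx":0,"ty":0.001,"tz":0,"turn":0,"gripper":0.0},
  {"tx":0,"ty":0.001,"tz":0,"turn":0,"gripper":0.0},
])

```text
time_s: 11.0
tcp_pos: [0.4987, 0.0801, 0.1565]
eef_rot: [-90.0, -0.0, -8.9]
contact_force: [-0.4, 0.4, 0.3]
gripper_width: 0.0004
```

Call:
apply_moves([
  {"tx":0,"ty":0.001,"tz":0,"turn":0,"gripper":0.0},
  {"tx":0,"ty":0.001,"tz":0,"turn":0,"gripper":0.0},
])

```text
time_s: 11.2
tcp_pos: [0.4987, 0.0801, 0.1555]
eef_rot: [-90.0, -0.0, -9.0]
contact_force: [-0.6, -0.3, 0.3]
gripper_width: 0.0006
```

Call:
apply_moves([
  {"tx":0,"ty":0.001,"tz":0,"turn":0,"gripper":0.0},
  {"tx":0,"ty":0.002,"tz":0,"turn":0,"gripper":0.0},
  {"tx":0,"ty":0.002,"tz":0,"turn":0,"gripper":0.0},
])

```text
time_s: 11.5
tcp_pos: [0.4987, 0.0801, 0.1535]
eef_rot: [-90.0, -0.0, -8.9]
contact_force: [0.6, 0.2, 2.0]
gripper_width: 0.0001
```

Run:
```python
from h import *
p,d=capture("scene");cv2.imwrite("pics/sc6.png",cv2.resize(p[130:230,210:310,::-1],None,fx=6,fy=6,interpolation=cv2.INTER_CUBIC))
print(r.get_state()['contact_force'],r.get_state()['moment'])
```

```text
[0.7943 0.4496 0.6259] [-0.008  -0.0606  0.0206]
```

View pics/sc6.png

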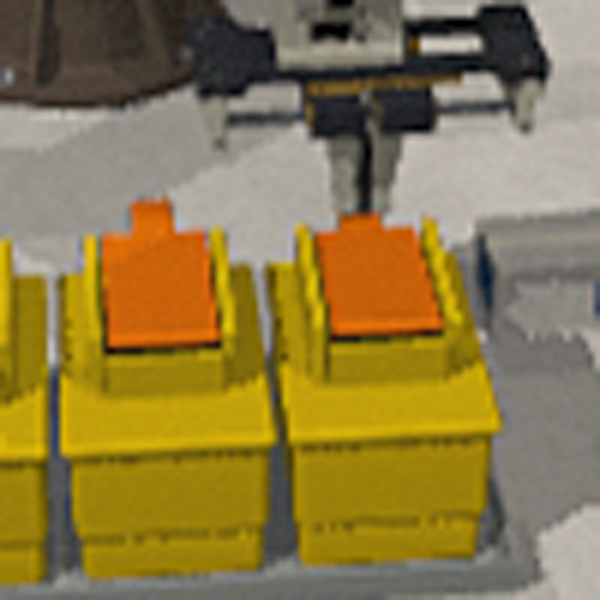

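Call:
apply_moves([
  {"tx":0,"ty":0.001,"tz":0,"turn":0,"gripper":0.0},
  {"tx":0,"ty":0.002,"tz":0,"turn":0,"gripper":0.0},
  {"tx":0,"ty":0.002,"tz":0,"turn":0,"gripper":0.0},
])

```text
time_s: 11.85
tcp_pos: [0.4988, 0.0801, 0.1515]
eef_rot: [-90.0, -0.0, -8.9]
contact_force: [1.0, 0.2, 1.8]
gripper_width: 0.0002
```

Call:
apply_moves([
  {"tx":0,"ty":0.001,"tz":0,"turn":0,"gripper":0.0},
  {"tx":0,"ty":0.001,"tz":0,"turn":0,"gripper":0.0},
])

```text
time_s: 12.05
tcp_pos: [0.4989, 0.0801, 0.151]
eef_rot: [-90.0, -0.0, -8.9]
contact_force: [-1.1, -0.3, 5.8]
gripper_width: 0.0
```

Call:
apply_moves([
  {"tx":0,"ty":0.001,"tz":0,"turn":0,"gripper":0.0},
  {"tx":0,"ty":0.001,"tz":0,"turn":0,"gripper":0.0},
])

```text
time_s: 12.25
tcp_pos: [0.4989, 0.0801, 0.1506]
eef_rot: [-90.0, -0.1, -8.9]
contact_force: [-4.0, -0.2, 12.1]
gripper_width: 0.0004
```

The left lid gave way: it sank about 8 mm under roughly 1–2 N before reaching a stop at 12 N. I'm backing off and going on to the middle lid.

Call:
apply_moves([
  {"tx":0,"ty":-0.01,"tz":0,"turn":0,"gripper":0.0},
  {"tx":0,"ty":-0.03,"tz":0,"turn":0,"gripper":0.0},
  {"tx":0,"ty":-0.04,"tz":-0.03,"turn":0,"gripper":0.0},
  {"tx":0,"ty":-0.04,"tz":-0.075,"turn":0,"gripper":0.0},
  {"tx":0,"ty":-0.03,"tz":-0.12,"turn":0,"gripper":0.0},
])

```text
time_s: 12.75
tcp_pos: [0.4804, -0.0391, 0.181]
eef_rot: [-89.9, -0.2, -8.8]
contact_force: [1.0, -0.1, -0.9]
gripper_width: 0.0007
```

Call:
apply_moves([
  {"tx":0,"ty":0.005,"tz":0,"turn":0,"gripper":0.0},
  {"tx":0,"ty":0.01,"tz":0,"turn":0,"gripper":0.0},
  {"tx":0,"ty":0.015,"tz":0,"turn":0,"gripper":0.0},
  {"tx":0,"ty":0.018,"tz":0,"turn":0,"gripper":0.0},
  {"tx":0,"ty":0.018,"tz":0,"turn":0,"gripper":0.0},
])

```text
time_s: 13.25
tcp_pos: [0.4799, -0.0377, 0.1611]
eef_rot: [-90.0, 0.1, -8.9]
contact_force: [-0.0, 0.1, 0.4]
gripper_width: 0.0005
```

Run:
```python
from h import *
p,d=capture("scene");cv2.imwrite("pics/sc7.png",cv2.resize(p[130:230,180:310,::-1],None,fx=6,fy=6,interpolation=cv2.INTER_CUBIC))
print(r.get_state()['contact_force'],r.get_state()['tcp_pos'])
```

```text
[0.0155 0.1506 0.4799] [ 0.4801 -0.0378  0.1613]
```

View pics/sc7.png

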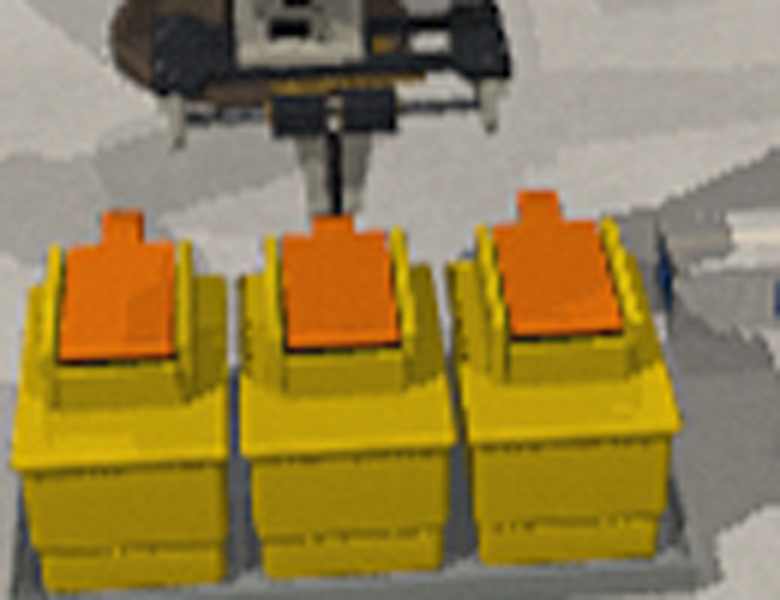

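The left lid has sprung back, and the fingertips are over the middle tab at (335,212) in the crop.

Call:
apply_moves([
  {"tx":0,"ty":0.001,"tz":0,"turn":0,"gripper":0.0},
  {"tx":0,"ty":0.002,"tz":0,"turn":0,"gripper":0.0},
  {"tx":0,"ty":0.002,"tz":0,"turn":0,"gripper":0.0},
])

```text
time_s: 13.6
tcp_pos: [0.48, -0.0383, 0.1595]
eef_rot: [-90.0, 0.0, -8.9]
contact_force: [0.3, 0.2, 0.8]
gripper_width: 0.0006
```

Call:
apply_moves([
  {"tx":0,"ty":0.001,"tz":0,"turn":0,"gripper":0.0},
  {"tx":0,"ty":0.001,"tz":0,"turn":0,"gripper":0.0},
])

```text
time_s: 13.8
tcp_pos: [0.4801, -0.0384, 0.1592]
eef_rot: [-90.0, -0.0, -8.9]
contact_force: [-2.8, 2.4, 6.4]
gripper_width: 0.0005
```

Call:
apply_moves([
  {"tx":0,"ty":0.001,"tz":0,"turn":0,"gripper":0.0},
  {"tx":0,"ty":0.001,"tz":0,"turn":0,"gripper":0.0},
])

```text
time_s: 14.0
tcp_pos: [0.4801, -0.0384, 0.1591]
eef_rot: [-90.0, -0.1, -8.9]
contact_force: [-7.3, 2.2, 14.8]
gripper_width: 0.0008
```

The middle lid is solid at 0.159 with 15 N, so it is locked. Now the right one.

Call:
apply_moves([
  {"tx":0,"ty":-0.01,"tz":0,"turn":0,"gripper":0.0},
  {"tx":0,"ty":-0.03,"tz":0,"turn":0,"gripper":0.0},
  {"tx":0,"ty":-0.035,"tz":-0.03,"turn":0,"gripper":0.0},
  {"tx":0,"ty":-0.035,"tz":-0.075,"turn":0,"gripper":0.0},
  {"tx":0,"ty":-0.025,"tz":-0.12,"turn":0,"gripper":0.0},
])

```text
time_s: 14.5
tcp_pos: [0.4623, -0.158, 0.1844]
eef_rot: [-90.0, -0.2, -8.8]
contact_force: [0.9, 0.7, 0.4]
gripper_width: 0.0006
```

Call:
apply_moves([
  {"tx":0,"ty":0.005,"tz":0,"turn":0,"gripper":0.0},
  {"tx":0,"ty":0.01,"tz":0,"turn":0,"gripper":0.0},
  {"tx":0,"ty":0.015,"tz":0,"turn":0,"gripper":0.0},
  {"tx":0,"ty":0.019,"tz":0,"turn":0,"gripper":0.0},
  {"tx":0,"ty":0.019,"tz":0,"turn":0,"gripper":0.0},
])

```text
time_s: 15.0
tcp_pos: [0.4613, -0.1562, 0.163]
eef_rot: [-90.0, 0.1, -8.9]
contact_force: [-0.7, -0.1, 0.2]
gripper_width: 0.0004
```

Run:
```python
from h import *
p,d=capture("scene");cv2.imwrite("pics/sc8.png",cv2.resize(p[130:230,180:310,::-1],None,fx=6,fy=6,interpolation=cv2.INTER_CUBIC))
print(r.get_state()['contact_force'],r.get_state()['tcp_pos'])
```

```text
[ 0.2022  0.2701 -0.0854] [ 0.4615 -0.1562  0.1634]
```

View pics/sc8.png

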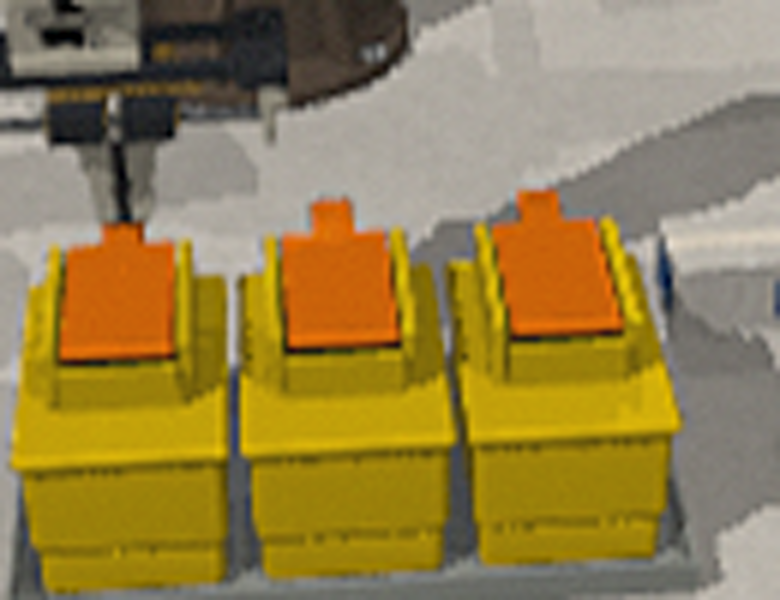

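The fingertips are over the right tab at (125,220) in the crop.

Call:
apply_moves([
  {"tx":0,"ty":0.002,"tz":0,"turn":0,"gripper":0.0},
  {"tx":0,"ty":0.004,"tz":0,"turn":0,"gripper":0.0},
  {"tx":0,"ty":0.004,"tz":0,"turn":0,"gripper":0.0},
])

```text
time_s: 15.35
tcp_pos: [0.4614, -0.1568, 0.1595]
eef_rot: [-90.0, -0.0, -8.9]
contact_force: [-0.0, 0.2, -0.4]
gripper_width: 0.0006
```

Call:
apply_moves([
  {"tx":0,"ty":0.001,"tz":0,"turn":0,"gripper":0.0},
  {"tx":0,"ty":0.001,"tz":0,"turn":0,"gripper":0.0},
])

```text
time_s: 15.55
tcp_pos: [0.4614, -0.1569, 0.1592]
eef_rot: [-90.0, -0.0, -8.9]
contact_force: [-2.5, 1.9, 5.7]
gripper_width: 0.0005
```

Call:
apply_moves([
  {"tx":0,"ty":0.001,"tz":0,"turn":0,"gripper":0.0},
  {"tx":0,"ty":0.001,"tz":0,"turn":0,"gripper":0.0},
])

```text
time_s: 15.75
tcp_pos: [0.4615, -0.157, 0.1591]
eef_rot: [-90.0, -0.1, -8.9]
contact_force: [-6.6, 4.3, 15.2]
gripper_width: 0.0006
```

The right lid is solid too, so the left lid is the unlocked one. I'm returning to it with the jaws partly open.

Call:
apply_moves([
  {"tx":0,"ty":-0.015,"tz":0,"turn":0,"gripper":0.0},
  {"tx":0,"ty":-0.045,"tz":0,"turn":0,"gripper":0.05},
  {"tx":0,"ty":-0.045,"tz":0.04,"turn":0,"gripper":0.05},
  {"tx":0,"ty":-0.045,"tz":0.085,"turn":0,"gripper":0.05},
  {"tx":0,"ty":-0.045,"tz":0.13,"turn":0,"gripper":0.05},
])

```text
time_s: 16.25
tcp_pos: [0.4816, -0.0276, 0.203]
eef_rot: [-90.0, -0.1, -9.0]
contact_force: [1.5, 0.1, 0.2]
gripper_width: 0.027
```

Call:
apply_moves([
  {"tx":0,"ty":0,"tz":0.04,"turn":0,"gripper":0.05},
  {"tx":0,"ty":0,"tz":0.08,"turn":0,"gripper":0.05},
  {"tx":0,"ty":0,"tz":0.11,"turn":0,"gripper":0.05},
  {"tx":0,"ty":0,"tz":0.11,"turn":0,"gripper":0.05},
  {"tx":0,"ty":0,"tz":0.11,"turn":0,"gripper":0.05},
])

```text
time_s: 16.75
tcp_pos: [0.4985, 0.0806, 0.2023]
eef_rot: [-90.0, 0.0, -8.9]
contact_force: [-0.5, 0.8, -0.8]
gripper_width: 0.0498
```

Run:
```python
from h import *
s=r.get_state();print(delta([.497,.0795,.145],-9.3),s['tcp_pos'],s['eef_rot'],s['gripper_width'])
p,d=capture("scene");cv2.imwrite("pics/sc9.png",cv2.resize(p[130:230,180:310,::-1],None,fx=6,fy=6,interpolation=cv2.INTER_CUBIC))
```

```text
(array([-0.0013,  0.0573, -0.0013]), np.float64(0.0076004533254520005)) [0.4985 0.0806 0.2023] [-90.0214   0.0308  -8.8645] 0.04977780159054303
```

View pics/sc9.png

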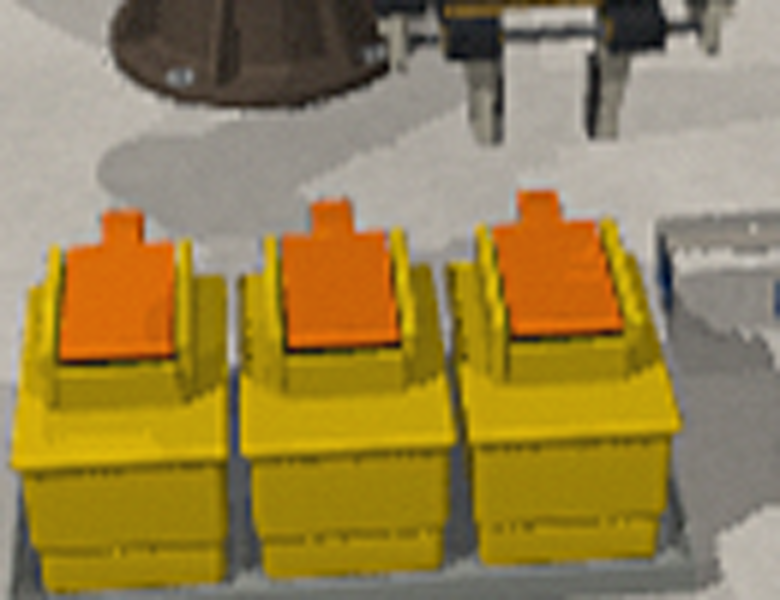

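The open fingers straddle the left tab, at (487,140) and (603,135) around (540,200). I'm descending and gripping.

Call:
apply_moves([
  {"tx":-0.002,"ty":0.015,"tz":-0.001,"turn":0.007,"gripper":0.05},
  {"tx":-0.002,"ty":0.03,"tz":-0.001,"turn":0.007,"gripper":0.05},
  {"tx":-0.002,"ty":0.045,"tz":-0.001,"turn":0.007,"gripper":0.05},
  {"tx":-0.002,"ty":0.056,"tz":-0.001,"turn":0.007,"gripper":0.05},
  {"tx":-0.002,"ty":0.056,"tz":-0.001,"turn":0.007,"gripper":0.05},
])

```text
time_s: 17.3
tcp_pos: [0.4956, 0.0781, 0.1453]
eef_rot: [-90.1, 0.1, -9.4]
contact_force: [-0.2, -0.1, 0.7]
gripper_width: 0.05
```

Call:
apply_moves([
  {"tx":0,"ty":0,"tz":0,"turn":0,"gripper":0.04},
  {"tx":0,"ty":0,"tz":0,"turn":0,"gripper":0.03},
  {"tx":0,"ty":0,"tz":0,"turn":0,"gripper":0.015},
  {"tx":0,"ty":0,"tz":0,"turn":0,"gripper":0.015},
  {"tx":0,"ty":0,"tz":0,"turn":0,"gripper":0.015},
], newtons=10)

```text
time_s: 17.8
tcp_pos: [0.4967, 0.0791, 0.1469]
eef_rot: [-90.0, -0.0, -9.3]
contact_force: [0.3, -2.6, -0.6]
gripper_width: 0.0239
```

Run:
```python
from h import *
s=r.get_state();print(s['tcp_pos'],s['contact_force'],s['eef_rot'],s['gripper_width'])
p,d=capture("scene");cv2.imwrite("pics/sc10.png",cv2.resize(p[130:230,180:310,::-1],None,fx=6,fy=6,interpolation=cv2.INTER_CUBIC))
```

```text
[0.4967 0.0791 0.1469] [ 0.252  -2.5688 -0.6275] [-90.0184  -0.0274  -9.3354] 0.02388863547978312
```

View pics/sc10.png

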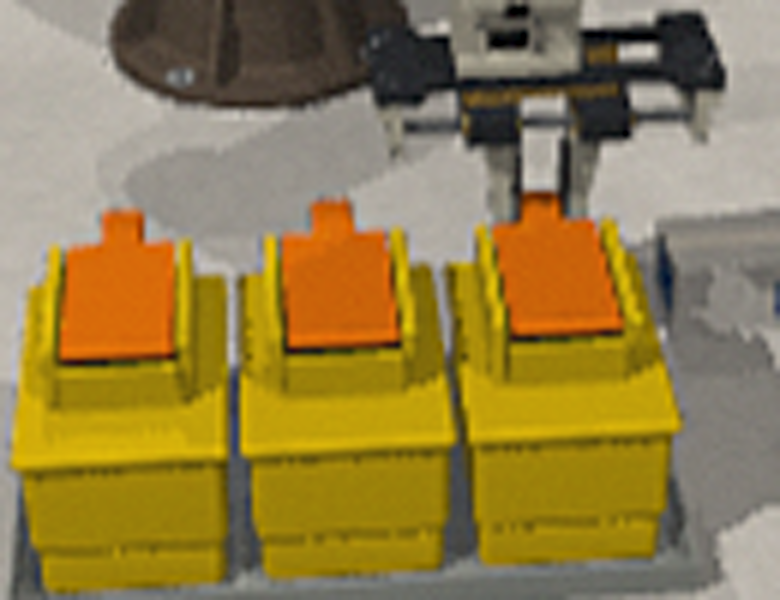

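Call:
apply_moves([
  {"tx":0.0,"ty":-0.006,"tz":0,"turn":0,"gripper":0.015},
  {"tx":0.001,"ty":-0.015,"tz":0,"turn":0,"gripper":0.015},
  {"tx":0.003,"ty":-0.026,"tz":0,"turn":0,"gripper":0.015},
  {"tx":0.005,"ty":-0.037,"tz":0,"turn":0,"gripper":0.015},
  {"tx":0.007,"ty":-0.042,"tz":0,"turn":0,"gripper":0.015},
])

```text
time_s: 18.35
tcp_pos: [0.5033, 0.078, 0.19]
eef_rot: [-90.0, -0.0, -9.4]
contact_force: [-1.9, -2.1, -0.8]
gripper_width: 0.0236
```

Run:
```python
from h import *
s=r.get_state();print(s['tcp_pos'],s['contact_force'],s['eef_rot'],s['gripper_width'])
p,d=capture("scene");cv2.imwrite("pics/sc11.png",cv2.resize(p[110:230,180:310,::-1],None,fx=5,fy=5,interpolation=cv2.INTER_CUBIC))
```

```text
[0.5033 0.078  0.19  ] [-1.9102 -2.1208 -0.8447] [-89.9953  -0.0023  -9.3587] 0.023601824922996083
```

View pics/sc11.png

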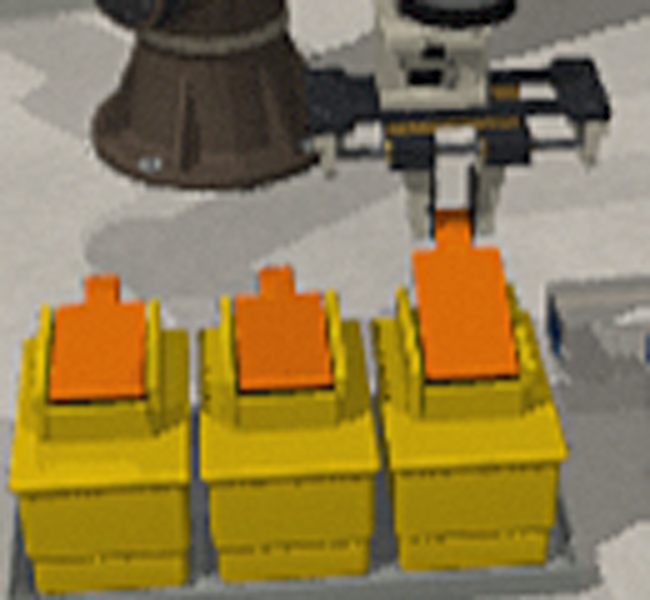

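The left lid is rising with the grip, about 20° so far, with its tab at (453,222) between the fingers. I'm continuing along the arc.

Call:
apply_moves([
  {"tx":0.004,"ty":-0.01,"tz":0,"turn":0,"gripper":0.015},
  {"tx":0.009,"ty":-0.02,"tz":0,"turn":0,"gripper":0.015},
  {"tx":0.0145,"ty":-0.029,"tz":0,"turn":0,"gripper":0.015},
  {"tx":0.021,"ty":-0.037,"tz":0,"turn":0,"gripper":0.015},
  {"tx":0.021,"ty":-0.037,"tz":0,"turn":0,"gripper":0.015},
])

```text
time_s: 18.9
tcp_pos: [0.525, 0.0745, 0.227]
eef_rot: [-90.0, -0.0, -9.4]
contact_force: [-4.9, -2.2, 3.8]
gripper_width: 0.0236
```

Call:
apply_moves([
  {"tx":0.004,"ty":-0.004,"tz":0,"turn":0,"gripper":0.015},
  {"tx":0.007,"ty":-0.008,"tz":0,"turn":0,"gripper":0.015},
  {"tx":0.011,"ty":-0.012,"tz":0,"turn":0,"gripper":0.015},
  {"tx":0.015,"ty":-0.016,"tz":0,"turn":0,"gripper":0.015},
  {"tx":0.015,"ty":-0.016,"tz":0,"turn":0,"gripper":0.015},
])

```text
time_s: 19.4
tcp_pos: [0.5399, 0.0721, 0.2421]
eef_rot: [-90.0, -0.1, -9.4]
contact_force: [-1.5, -4.5, 0.2]
gripper_width: 0.0241
```

Run:
```python
from h import *
s=r.get_state();print(s['tcp_pos'],s['contact_force'],s['eef_rot'],s['gripper_width'])
p,d=capture("scene");np.save("pics/sc12.npy",p);np.save("pics/sc12d.npy",d)
cv2.imwrite("pics/sc12.png",cv2.resize(p[110:230,180:310,::-1],None,fx=5,fy=5,interpolation=cv2.INTER_CUBIC))
P=cloud("scene",d);hsv=cv2.cvtColor(p,cv2.COLOR_RGB2HSV)
m=(hsv[...,0]<14)&(hsv[...,1]>170)&(P[...,2]>.15)&(P[...,2]<.3)&(P[...,0]>.45)&(P[...,0]<.7)&(P[...,1]>0)
q=P[m];print(m.sum());c=q.mean(0);n=np.linalg.svd(q-c,full_matrices=False)[2][2];print(c,n,np.degrees(np.arccos(abs(n[2]))))
```

```text
[0.5399 0.0721 0.2421] [-1.486  -4.4611  0.2484] [-90.0097  -0.0501  -9.3635] 0.02406152201543437
19
[0.5646 0.0563 0.2044] [ 0.7474 -0.1252  0.6525] 49.26728181681995
```

View pics/sc12.png

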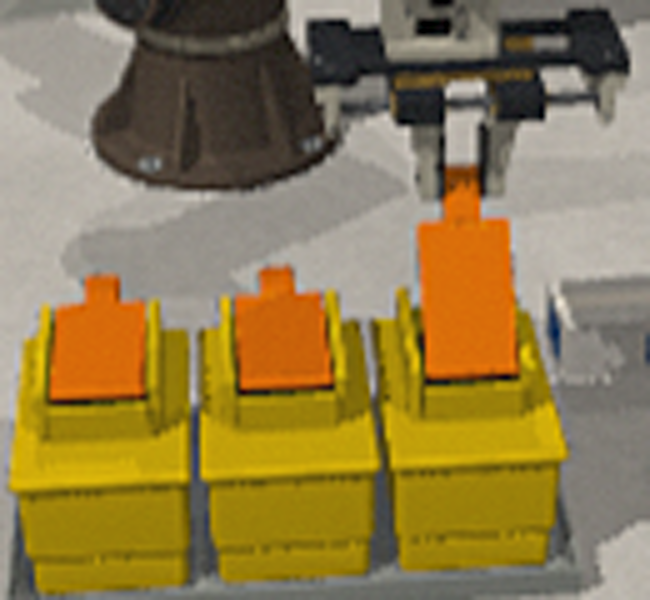

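The lid is open by roughly 49°, with the tab at (462,190) held between the fingers. I'll let it settle and do the last checks.

Call:
apply_moves([
  {"tx":0,"ty":0,"tz":0,"turn":0,"gripper":0.015},
  {"tx":0,"ty":0,"tz":0,"turn":0,"gripper":0.015},
  {"tx":0,"ty":0,"tz":0,"turn":0,"gripper":0.015},
  {"tx":0,"ty":0,"tz":0,"turn":0,"gripper":0.015},
  {"tx":0,"ty":0,"tz":0,"turn":0,"gripper":0.015},
])

```text
time_s: 19.95
tcp_pos: [0.5393, 0.0723, 0.2415]
eef_rot: [-90.0, -0.0, -9.3]
contact_force: [1.2, -6.1, -2.3]
gripper_width: 0.0234
```

Run:
```python
from h import *
p,d=capture("scene");P=cloud("scene",d);cv2.imwrite("pics/sc13.png",p[:,:,::-1])
hsv=cv2.cvtColor(p,cv2.COLOR_RGB2HSV)
m=(hsv[...,0]<20)&(hsv[...,1]>150)&(d>0);m2=np.zeros_like(m);m2[150:190,262:285]=1;m&=m2
q=P[m];c=np.median(q,0);print(m.sum(),c)
for _ in range(4):
    n=np.linalg.svd(q-q.mean(0),full_matrices=False)[2][2];e=abs((q-q.mean(0))@n);q=q[e<max(.003,np.percentile(e,85))]
print(len(q),n,np.degrees(np.arccos(abs(n[2]))))
d0=np.load("pics/scene0_d.npy");p0=np.load("pics/scene0.npy")
for nme,(u0,u1,v0,v1) in dict(bottle=(95,135,175,232),bowl=(328,362,208,238),jar=(354,382,176,212)).items():
    print(nme,np.abs(p[v0:v1,u0:u1].astype(int)-p0[v0:v1,u0:u1]).mean(),np.median(abs(d-d0)[v0:v1,u0:u1]))
m=(P[...,2]>.02)&(P[...,2]<.08)&(P[...,0]>.38)&(P[...,0]<.52)&(P[...,1]>.17)&(P[...,1]<.45);print("carton top",np.percentile(P[m][:,2],[80,95]))
s=r.get_state();print(s['tcp_pos'],s['contact_force'],s['gripper_width'],abs(s['qd']).max(),s['time_s'])
```

```text
614 [0.5897 0.065  0.1759]
409 [-0.7549  0.1049 -0.6474] 49.65735666485217
bottle 2.778362573099415 0.002481401
bowl 2.7411764705882353 0.0025209785
jar 4.389219576719577 0.002768755
carton top [0.0507 0.0524]
[0.5393 0.0723 0.2416] [ 1.9626 -5.4642 -2.0617] 0.023853427845575315 0.05527295389864791 20.0
```

View pics/sc13.png

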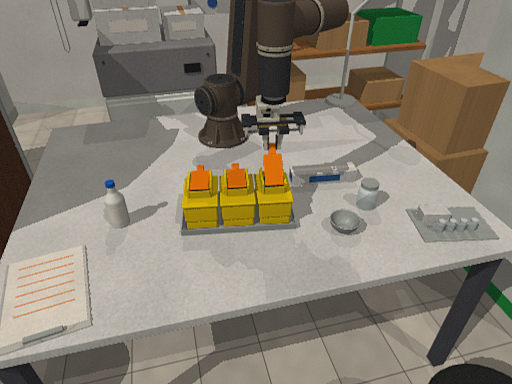

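The left lid is open 49.7°, by a plane fit to the depth. The carton is flat at (323,174), and the bottle, bowl and jar haven't moved. I'm handing in.

Run:
```python
from plant import r
print(r.close_job())
```

```text
the job is handed in; nothing more can be done
None
```

I handed the job in at 20.0 s with the left lid held open. The interface reports no verdict, so the result is unconfirmed.

- **Carton:** I lifted it off the containers, laid it flat on the free bench to the left and let go. The last depth check put its top at about 52 mm, so its centre is about 26 mm up.
- **Taps, left to right:** The left lid sank about 8 mm under roughly 1–2 N before reaching a stop. The middle and right lids were solid at about 15 N. The left lid is therefore the unlocked one.
- **Lid:** I gripped the left tab from both sides with 10 N and raised it along its arc. The last checks showed 49.7° from a depth plane fit, a 24 mm finger opening on the tab, and the arm at rest.
- **Bystanders:** The bottle, bowl and jar look unchanged against the first picture, with depth differences of about 2.5 mm (noise level).

Two readings looked off, and I left both alone:
- **Side force:** about 5 N sideways stayed on the grip at the end.
- **Lid angle:** an earlier fit on only 19 pixels gave 49.3°, which agrees with the final one.

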